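# Unlock the sample carousel: guard sleeve off, index plunger up and held

### The job

Free the sample carousel for turning: lift the loose guard sleeve straight up off the index plunger and set it down upright in the shallow steel tray, without dropping it. Then grip the plunger's knob, pull it fully up against its spring as far as it goes, and finish while still holding it up there with its pin clear of the hole. Leave everything else on the counter where it stands.

Things in the scene. Friction and masses are not known exactly. Their poses are not given: they have to be found in the camera images.
- carousel: fixed sample carousel (sizes in mm): round white base 230 dia; grey rotor, top 60 above the counter; tubes up to 85 high within 55 of the centre. An aluminium bracket, 50 wide, top 88 above the counter, stands beside it and reaches over the rim, carrying the index plunger. Origin: centre of underside; bracket on its +x side (yaw varies), plunger axis upright at x = 92, y = 0
- sleeve: guard sleeve: loose white plastic tube, outer dia 44, inner dia 32, 50 high, about 70 g. It stands upright on the bracket round the plunger's knob, its top 14 above the knob's top, so the knob cannot be gripped until it is off. Grip it across its outside. Origin: centre of its lower end; z along the tube, up
- plunger (a joint): travel of the index plunger, m, positive straight up: 0 = seated (pin 8 mm deep in a hole of the rotor), 0.016 = fully up at its stop (pin tip 8 mm above the rotor). The spring pushes it down, about 6 N at 0 and 13 N at the stop; it drops back if released
- knob (a point): middle of the plunger's black knob, a plain upright cylinder 24 dia x 26 high; 23 above the bracket's top when seated, 13 below the knob's top; moves with the plunger. With the sleeve off, nothing else within 60 of the axis is higher than the bracket's top, but for a 7 high collar under the knob
- pin_tip (a point): lower end of the plunger's 8 dia steel pin; moves with the plunger
- seat_hole (a point): mouth of the rotor's hole in which the pin sits, at the rotor's top, 60 above the counter
- tray_in (a point): centre of the inner floor (3 above the counter) of the fixed shallow steel tray, outside 140 (x) x 180 (y) x 14 high, walls 3 thick; x, y along its sides. The tray is empty at the start
- specimen_jar: bystander: small lidded clear jar, 48 dia x 55 high, standing between the tray and the carousel; origin at the centre of its underside
- amber_bottle: bystander: amber bottle, 50 dia x 110 high; origin at the centre of its underside
- pen_mug: bystander: white mug 78 dia x 90 high with pens standing up to 155 high; origin at the centre of its underside
- tube_rack: bystander: white tube rack 60 x 150 (long along its y) x 84 high with capped tubes; origin at the centre of its underside
- slide_box: bystander: flat blue and white box, 82 x 102 x 38 high; origin at the centre of its underside
- petri_dish: bystander: flat clear dish with lid, 92 dia x 16 high; origin at the centre of its underside
There are look-alikes about, which are no part of the job. Leave any pink or red look-alike of the sleeve alone.

How it is judged:
By the outcome, as a careful person would: the job done as asked, in the order asked, and still so for the second after the job is handed in, while the arm keeps its last pose, push and grip.
It also fails if it takes over 54 s, if anything falls off the work surface, if the arm or the gripper's body presses on something with over 40 N, if the wrist force passes 120 N, or if a joint passes its speed limit or range.

### The arm

A 7-joint arm with a two-finger parallel gripper is mounted at the origin on the work surface. World frame = base frame: x ahead of the robot, y to its left, z up, the work surface at z = 0. Lengths are in m, angles in rad, forces in N, time in s.
With the tool pointing down it reaches from about 0.4 to 0.875 m from the base axis. Payload 19.3 kg.
Tool frame: the origin (TCP) lies at the very end of the fingers, on their centre line; the grasp point (between the pads) lies 19 mm behind it; z points along the fingers, y is the line along which they close (so a half turn about z gives the same grasp; the last joint's range is limited). The gripper opens to 85 mm and grips with 20 to 120 N. Pads are 22 mm wide; open, the fingers measure 114 mm over their backs; the gripper's body (76 mm by 85 mm) begins 54 mm behind the grasp point. The pads swing forward as they close: fully open they stand 13 mm farther back than shut.
Start: joints at [1.042, 0.521, -0.036, 1.599, 0.021, 1.021, -0.113], TCP at [0.277, -0.56, 0.231] pointing down, gripper open.
Joint ranges: [-2.91, 2.91], [-0.3, 2.13], [-1.5, 1.42], [0.17, 2.43], [-1.26, 4.41], [0.16, 1.93], [-2.52, 2.52]. Speed limits (rad/s): [1.89, 1.89, 2.39, 2.39, 3.01, 3.01, 3.01].

### API

Orientations are given as [roll, pitch, yaw] about the fixed x, y, z axes, in that order (R = Rz(yaw) Ry(pitch) Rx(roll)).
In Python, from workcell import bot, grab_frame, calibration, job gives the robot as it stands.
- The arm moves only by the tool creep_tool, called after ">>>" as name(argument=value, ...) on one line, values as JSON. Schema: {"type":"object","properties":{"plan":{"type":"array","items":{"type":"object","properties":{"finger_gap":{"type":"number"},"pos":{"type":"array","items":{"type":"number"},"minItems":3,"maxItems":3},"rotvec":{"type":"array","items":{"type":"number"},"minItems":3,"maxItems":3}},"additionalProperties":false,"required":["finger_gap"]},"minItems":1,"maxItems":5},"grip_force":{"type":"number"},"only":{"type":"string"},"quiet":{"type":"boolean"},"lines":{"type":"string"}},"required":["plan"],"additionalProperties":false}. plan is a list of rows, 1 to 5 of them, each an object with the fields finger_gap (the finger opening in m), pos (a list: dx, dy, dz in fractions of the full range, 1 being 1 m), rotvec (a list: a rotation vector rx, ry, rz in fractions of the full range, 1 being 2 rad); a field left out counts as zero (the opening has to be given); each row is the pose to reach, as a shift and turn from the pose commanded when the call began, along the tool's axes at that moment; what a row does not reach only later rows make up. A row lasts 1/8 s, in which the tool goes at most 0.0625 m and 0.188 rad, less where a joint would pass 70% of its speed; a pose out of reach is approached as far as the arm can. The fingers move at their own pace and stop on an object; grip_force is the grip in N (left out, the last holds). Time passes only in rows, so rows that do not move let the fingers close. The tool returns the time, the measured TCP pose, the force, the opening and the grip force at its end. only (a regular expression) keeps the lines of the reply that match it, lines (a string "A,B") keeps lines A to B, and quiet returns only ok. No shift or turn number may pass 1 either way. Input that does not fit is refused with a message, and nothing moves.
- bot.observe(): the state, without advancing time (a new reading comes with each control period).
- grab_frame(name): name is "side" or "top"; returns (picture, depth): 384x512x3 uint8, blue, green, red; 384x512 float32, m along the optical axis (not along the pixel's ray), 0 where there is no reading.
- calibration(name): a dict with "vfov" (degrees; the focal length in pixels is half the picture's height over the tangent of half this angle, whatever the lens; pixels are square), "cx", "cy" (the principal point, pixels), "dist_coeffs" ([k1, k2, p1, p2, k3] as OpenCV has them; the pictures are not rectified), "eye" and "attitude" of the camera in the world. Camera axes: x right, y down, z forward; pixel columns grow to the right and rows downward; lengths in m; the calibration is good to about 2 mm. A picture is of the moment at which its call begins. calibration takes no time and is no camera call.
- job.job_done(): hands the job in; it is judged then, once.
The state is a dict: "clock": time; "qpos": joint angles; "qd": joint speeds; "joint_efforts": joint torques, N m; "position": TCP position; "tool_rot": TCP orientation; "force": force on the tool from outside, world axes, zero at the start; "moment": the same for the moment, N m; "grip_width": finger opening in m; "finger_force": force on a finger pad.
Only numpy, scipy, OpenCV 4.12 (cv2) and the standard library are available. Lean on these libraries where they do the work, as an engineer would, in place of code of your own. Each camera call takes 0.05 s, during which the arm holds its last target. There are 200 camera calls.

## Working session

There is one attempt and no reset: what is moved stays moved. The work goes in short steps, Python scripts to look and compute and a tool call to move; the robot and the scene stay as the last step left them, time stands still between calls to the robot, and variables do not carry over. Pictures are saved under pics/ and viewed, at most 10 in all, crops included, and the job is handed in when it is done.

```bash
ls; mkdir -p pics; cat > h.py <<'E'
import numpy as np, cv2
from workcell import bot, grab_frame, calibration
from scipy.spatial.transform import Rotation as R
def K(n):
    c=calibration(n); f=192/np.tan(np.radians(c["vfov"])/2)
    return np.array([[f,0,c["cx"]],[0,f,c["cy"]],[0,0,1.]]),np.array(c["dist_coeffs"],float),c
E
python3 - <<'E'
from h import *
for n in("side","top"):
    p,d=grab_frame(n); cv2.imwrite(f"pics/{n}0.png",p); np.save(f"{n}0.npy",d); print(calibration(n))
print(bot.observe())
E
```

```text
pics
{'vfov': 42.83878652658235, 'cx': 251.66518581849817, 'cy': 190.65019271654452, 'dist_coeffs': array([-0.06280989,  0.        ,  0.        ,  0.        ,  0.        ]), 'eye': array([ 0.39041969, -1.31654226,  0.94679777]), 'attitude': array([-2.13844555, -0.00259492, -0.10015534])}
{'vfov': 44.7245726703406, 'cx': 245.59419434769433, 'cy': 187.1272365858342, 'dist_coeffs': array([-0.05032873,  0.        ,  0.        ,  0.        ,  0.        ]), 'eye': array([ 0.2976892 , -0.01139324,  1.57592981]), 'attitude': array([-2.98475109,  0.00473587, -1.57801599])}
{'clock': 0.1, 'qpos': array([ 1.04182281,  0.52195177, -0.0363426 ,  1.5999619 ,  0.02119666,
        1.0210918 , -0.11281439]), 'qd': array([ 1.32626127e-03, -2.88704960e-03,  7.25695261e-04, -2.23885205e-03,
       -9.74382811e-05,  2.49999706e-04,  3.33781728e-04]), 'joint_efforts': array([ 2.53111801e-03, -9.28485560e+01,  1.98315158e+00, -3.70537305e+01,
        1.80357619e-02,  5.29500103e-03,  5.66880090e-05]), 'position': array([ 0.27662212, -0.5601076 ,  0.23078085]), 'tool_rot': array([-3.14056647e+00,  6.16630504e-05,  4.58759777e-01]), 'force': array([-0.58648358, -0.07987218, -0.02172975]), 'moment': array([-0.0141387 ,  0.032539  , -0.01220888]), 'finger_force': 0.0, 'grip_width': 0.08555066848947453}
```

View pics/side0.png

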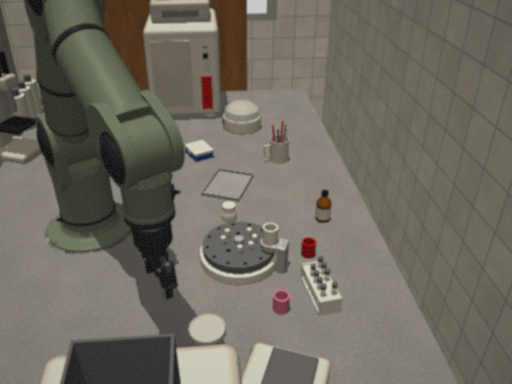

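View pics/top0.png

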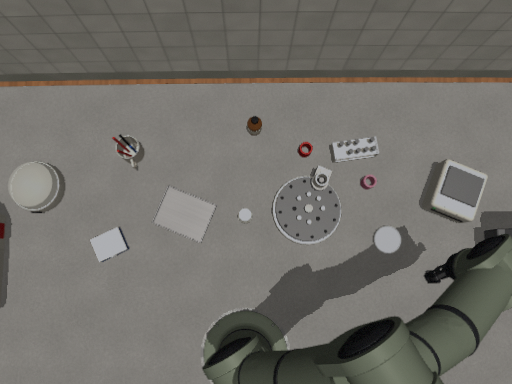

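Side view: white sleeve on the bracket at about (270,232), tray at (228,184), jar at (229,211). Top view: sleeve at (321,179), tray at (185,214), jar at (245,215).
Could be taken for the sleeve: white tube, top (321,179); red ring, top (305,149); pink ring, top (370,181); jar, top (245,215). I choose the white tube on the bracket and check it with a crop.

```bash
cat >> h.py <<'E'
def pose(n):
    k,D,c=K(n); return k,D,R.from_euler('xyz',c["attitude"]).as_matrix(),np.array(c["eye"])
def ray(n,uv):
    k,D,M,e=pose(n); q=cv2.undistortPoints(np.array([[uv]],float),k,D)[0,0]
    return e,M@np.array([q[0],q[1],1.])
def onz(n,uv,z):
    e,r=ray(n,uv); return e+r*(z-e[2])/r[2]
def tri(a,b):
    (e,r),(g,s)=ray("side",a),ray("top",b)
    t=np.linalg.lstsq(np.c_[r,-s],g-e,rcond=None)[0]; p,q=e+r*t[0],g+s*t[1]
    return (p+q)/2,np.linalg.norm(p-q)
def proj(n,P):
    k,D,M,e=pose(n); return cv2.projectPoints(((np.atleast_2d(P)-e)@M),np.zeros(3),np.zeros(3),k,D)[0][:,0]
def cloud(n,d):
    k,D,M,e=pose(n); v,u=np.mgrid[:384,:512]
    q=cv2.undistortPoints(np.c_[u.ravel(),v.ravel()].astype(float)[:,None],k,D)[:,0]
    P=(np.c_[q,np.ones(len(q))]*d.reshape(-1,1))@M.T+e; P[d.ravel()==0]=np.nan
    return P.reshape(384,512,3)
E
python3 - <<'E'
from h import *
np.set_printoptions(precision=4,suppress=True)
s,t=cv2.imread("pics/side0.png"),cv2.imread("pics/top0.png")
a=cv2.resize(s[195:285,190:330],None,fx=4,fy=4,interpolation=2)
b=cv2.resize(t[155:245,260:360],None,fx=4,fy=4,interpolation=2)
cv2.imwrite("pics/crop.png",np.hstack([cv2.resize(a,(400,360*400//560)),b[:257]]))
d={n:np.load(n+"0.npy") for n in("side","top")}
for n in d:
    P=cloud(n,d[n]); 
    m=(P[...,2]>.128)&(P[...,2]<.15)
    r=slice(150,250); mm=np.zeros_like(m); 
    if n=="top": mm[160:200,300:345]=1
    else: mm[215:250,250:290]=1
    v,u=np.nonzero(m&mm); print(n,"ring px",u.mean(),v.mean(),len(u),P[m&mm].mean(0),(P[m&mm].min(0)+P[m&mm].max(0))/2,np.ptp(P[m&mm],0))
P=cloud("top",d["top"])
print("tray depth z",P[214,185],P[214,160],"jar",P[215,245],"rotor",P[195,300],'counter',P[280,185])
# tray contour
g=cv2.cvtColor(t,cv2.COLOR_BGR2GRAY)
m=((g>125)).astype(np.uint8); m[:175]=0;m[250:]=0;m[:,:140]=0;m[:,230:]=0
cs=cv2.findContours(m,0,2)[0]; c=max(cs,key=cv2.contourArea); rr=cv2.minAreaRect(c); print(rr)
bx=cv2.boxPoints(rr); print([onz("top",x,.014) for x in bx])
E
```

```text
side ring px 269.89312977099235 228.0916030534351 131 [ 0.5505 -0.2464  0.1355] [ 0.5506 -0.2444  0.1356] [0.0419 0.0489 0.0152]
top ring px 321.5764705882353 179.34117647058824 85 [ 0.5483 -0.2445  0.136 ] [ 0.5479 -0.2443  0.1363] [0.0413 0.0425 0.0161]
tray depth z [0.456  0.2002 0.0024] [0.4564 0.2849 0.0044] jar [ 0.446  -0.0033  0.0548] rotor [ 0.5104 -0.1846  0.0566] counter [ 0.2357  0.1988 -0.0054]
((184.5, 212.0), (74.0, 89.0), 90.0)
[array([0.5895, 0.3545, 0.014 ]), array([0.587 , 0.0504, 0.014 ]), array([0.3371, 0.0509, 0.014 ]), array([0.3387, 0.3477, 0.014 ])]
```

View pics/crop.png

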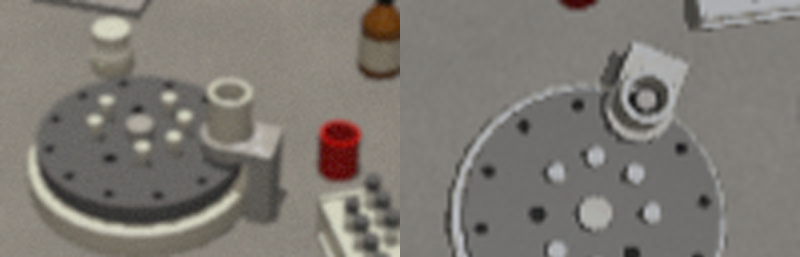

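The crop shows the white tube standing on the bracket around the knob: ring centre at side ≈(270.9,227.2), top ≈(321.5,179.4). The choice is confirmed. The tray mask failed, so I use its corners instead.

```bash
python3 - <<'E'
from h import *
np.set_printoptions(precision=4,suppress=True)
s,t=cv2.imread("pics/side0.png"),cv2.imread("pics/top0.png")
p,e=tri((270.6,227.0),(321.3,179.2)); print("sleeve top",p,e)
print("onz .138",onz("side",(270.6,227.0),.138),onz("top",(321.3,179.2),.138))
c=onz("top",(308.5,209),.085); print("carousel c",c, "dist",np.hypot(*(p-c)[:2]))
top=[(170,187),(216,207),(200,241.5),(154,220.5)]; sid=[(217,170),(254,174),(242,199.5),(203,193.5)]
T=[onz("top",x,.014) for x in top];S=[onz("side",x,.014) for x in sid]
print(np.array(T),np.mean(T,0),[np.linalg.norm(T[i]-T[i-1]) for i in range(4)]);print(np.array(S),np.mean(S,0))
print("tray tri",tri(np.mean(sid,0),np.mean(top,0)))
for n,q in(("jar",(245,215)),("red",(305,149)),("amber",(254,122))): print(n,onz("top",q,.055))
o=bot.observe(); M=R.from_euler('xyz',o["tool_rot"]).as_matrix(); 
print("to above", M.T@(np.array([p[0],p[1],.205])-o["position"])); print("yaw",np.arctan2(*(p-c)[1::-1]))
E
```

```text
sleeve top [ 0.5507 -0.2436  0.1366] 0.004232177630941549
onz .138 [ 0.5526 -0.245   0.138 ] [ 0.5484 -0.2433  0.138 ]
carousel c [ 0.4608 -0.2076  0.085 ] dist 0.09693233693149805
[[0.5472 0.2509 0.014 ]
 [0.4778 0.0944 0.014 ]
 [0.3625 0.1475 0.014 ]
 [0.4336 0.3029 0.014 ]] [0.4553 0.1989 0.014 ] [np.float64(0.12491135558015735), np.float64(0.17124522316518176), np.float64(0.12691483865311853), np.float64(0.1709015140266153)]
[[0.4227 0.2964 0.014 ]
 [0.5594 0.2533 0.014 ]
 [0.5003 0.0855 0.014 ]
 [0.367  0.1366 0.014 ]] [0.4623 0.193  0.014 ]
tray tri (array([0.4589, 0.1997, 0.0073]), np.float64(0.006709913402633352))
jar [ 0.446  -0.0033  0.055 ]
red [ 0.6658 -0.2055  0.055 ]
amber [ 0.7607 -0.0359  0.055 ]
to above [ 0.3859 -0.1623  0.0259]
yaw -0.38149157054380023
```

>>> creep_tool(plan=[{"finger_gap": 0.085,"pos": [0.055,-0.023,0]},{"finger_gap": 0.085,"pos": [0.11,-0.046,0]},{"finger_gap": 0.085,"pos": [0.165,-0.069,0]},{"finger_gap": 0.085,"pos": [0.22,-0.092,0]},{"finger_gap": 0.085,"pos": [0.275,-0.115,0]}], grip_force=25)

```text
clock: 0.72
position: [0.4733, -0.3338, 0.2312]
tool_rot: [-3.141, 0.0, 0.459]
force: [1.3, -1.3, -0.1]
grip_width: 0.0849
finger_force: 0.0
```

>>> creep_tool(plan=[{"finger_gap": 0.085,"pos": [0.055,-0.023,0.01]},{"finger_gap": 0.085,"pos": [0.111,-0.047,0.015]},{"finger_gap": 0.085,"pos": [0.111,-0.047,0.015]},{"finger_gap": 0.085,"pos": [0.111,-0.047,0.015]}])

```text
clock: 1.23
position: [0.5508, -0.2444, 0.216]
tool_rot: [-3.141, 0.001, 0.459]
force: [0.3, -0.2, -0.0]
grip_width: 0.0849
finger_force: 0.0
```

```bash
python3 - <<'E'
from h import *
p,d=grab_frame("side"); q,e=grab_frame("top")
cv2.imwrite("pics/a.png",np.hstack([cv2.resize(p[150:290,200:340],(400,400)),cv2.resize(q[130:230,270:370],(400,400))]))
print(bot.observe())
E
```

```text
{'clock': 1.325, 'qpos': array([ 0.40107709,  0.50288497, -0.11495934,  1.67367564,  0.06779151,
        0.96918304, -0.85198101]), 'qd': array([ 0.00661788, -0.00345374, -0.00297094,  0.0008338 , -0.00057405,
       -0.00120798, -0.00176784]), 'joint_efforts': array([-1.59400340e+00, -8.91419864e+01, -3.38866822e-01, -3.57377422e+01,
       -2.41890270e-02, -8.62132350e-03, -2.25077865e-04]), 'position': array([ 0.55034323, -0.24542646,  0.21628434]), 'tool_rot': array([3.14137913e+00, 5.94698897e-04, 4.56992095e-01]), 'force': array([ 0.12942124, -0.0311222 ,  0.68626498]), 'moment': array([-0.05003859, -0.0017491 , -0.0180268 ]), 'finger_force': 0.0, 'grip_width': 0.08528033596039429}
```

View pics/a.png

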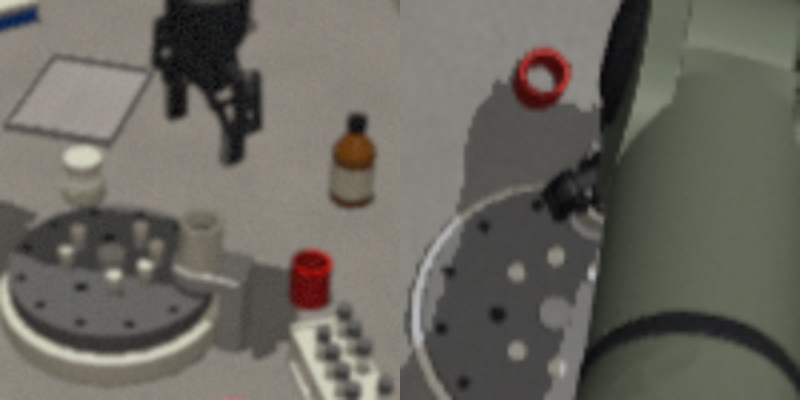

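Side crop: the fingertips straddle (205,137), directly above the sleeve at (203,220), so the alignment is good. Descending.

>>> creep_tool(plan=[{"finger_gap": 0.085,"pos": [0,0,0.04]},{"finger_gap": 0.085,"pos": [0,0,0.075]},{"finger_gap": 0.085,"pos": [0,0,0.1]},{"finger_gap": 0.085,"pos": [0,0,0.114]},{"finger_gap": 0.085,"pos": [0,0,0.114]}], grip_force=25)

```text
clock: 1.95
position: [0.5506, -0.2447, 0.102]
tool_rot: [-3.141, 0.001, 0.458]
force: [0.5, 0.2, 1.1]
grip_width: 0.0848
finger_force: 0.0
```

>>> creep_tool(plan=[{"finger_gap": 0.036},{"finger_gap": 0.036},{"finger_gap": 0.036},{"finger_gap": 0.036},{"finger_gap": 0.036}], grip_force=25)

```text
clock: 2.58
position: [0.5515, -0.2444, 0.1033]
tool_rot: [3.141, -0.001, 0.459]
force: [-1.6, 0.5, 8.5]
grip_width: 0.0434
finger_force: 24.5
```

>>> creep_tool(plan=[{"finger_gap": 0.036,"pos": [0,0,-0.01]},{"finger_gap": 0.036,"pos": [0,0,-0.025]},{"finger_gap": 0.036,"pos": [0,0,-0.045]},{"finger_gap": 0.036,"pos": [0,0,-0.065]},{"finger_gap": 0.036,"pos": [0,0,-0.08]}], grip_force=25)

```text
clock: 3.2
position: [0.5514, -0.2443, 0.1841]
tool_rot: [3.141, -0.001, 0.459]
force: [-0.3, 0.5, -1.0]
grip_width: 0.0431
finger_force: 25.7
```

>>> creep_tool(plan=[{"finger_gap": 0.036,"pos": [0,0,-0.02]},{"finger_gap": 0.036,"pos": [0,0,-0.04]},{"finger_gap": 0.036,"pos": [0,0,-0.04]}])

```text
clock: 3.58
position: [0.5517, -0.2444, 0.2239]
tool_rot: [3.14, -0.002, 0.459]
force: [0.1, 0.2, -0.8]
grip_width: 0.0428
finger_force: 25.8
```

```bash
python3 - <<'E'
from h import *
p,d=grab_frame("side")
cv2.imwrite("pics/b.png",cv2.resize(p[130:280,190:340],(600,600)))
o=bot.observe();M=R.from_euler('xyz',o["tool_rot"]).as_matrix();print(o["position"],o["force"],M.T@(np.array([.458,.198,.22])-o["position"]))
E
```

```text
[ 0.5512243  -0.24420836  0.2227517 ] [ 0.15242245  0.13691598 -1.38737036] [ 0.11226273 -0.43776395  0.00252636]
```

View pics/b.png

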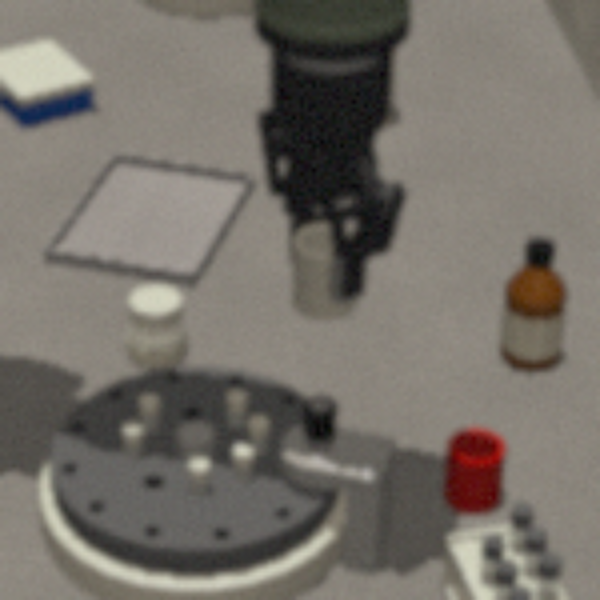

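The sleeve is held upright, with its base at (325,300) in the crop. The black knob is bare at (320,412). Carrying it to the tray.

>>> creep_tool(plan=[{"finger_gap": 0.036,"pos": [0.005,-0.025,0]},{"finger_gap": 0.036,"pos": [0.017,-0.069,0]},{"finger_gap": 0.036,"pos": [0.03,-0.115,0]},{"finger_gap": 0.036,"pos": [0.042,-0.16,0]},{"finger_gap": 0.036,"pos": [0.054,-0.206,0]}])

```text
clock: 4.25
position: [0.5074, -0.0342, 0.2216]
tool_rot: [-3.141, 0.001, 0.459]
force: [0.8, 0.4, -1.4]
grip_width: 0.0432
finger_force: 25.8
```

>>> creep_tool(plan=[{"finger_gap": 0.036,"pos": [0.012,-0.046,0]},{"finger_gap": 0.036,"pos": [0.024,-0.092,0]},{"finger_gap": 0.036,"pos": [0.036,-0.138,0]},{"finger_gap": 0.036,"pos": [0.048,-0.19,0]},{"finger_gap": 0.036,"pos": [0.056,-0.22,0]}])

```text
clock: 4.88
position: [0.4598, 0.1888, 0.2217]
tool_rot: [-3.141, 0.001, 0.461]
force: [0.7, 0.1, -0.5]
grip_width: 0.043
finger_force: 25.8
```

>>> creep_tool(plan=[{"finger_gap": 0.036,"pos": [0.002,-0.01,0.02]},{"finger_gap": 0.036,"pos": [0.002,-0.012,0.06]},{"finger_gap": 0.036,"pos": [0.002,-0.012,0.1]},{"finger_gap": 0.036,"pos": [0.002,-0.012,0.13]},{"finger_gap": 0.036,"pos": [0.002,-0.012,0.14]}])

```text
clock: 5.5
position: [0.4564, 0.1976, 0.0804]
tool_rot: [-3.141, 0.003, 0.459]
force: [0.3, -0.1, -1.0]
grip_width: 0.043
finger_force: 25.8
```

```bash
python3 - <<'E'
from h import *
p,d=grab_frame("side")
cv2.imwrite("pics/c.png",cv2.resize(p[120:240,160:310],(750,600)))
o=bot.observe();print(o)
E
```

```text
{'clock': 5.55, 'qpos': array([-0.36341447,  0.56156069, -0.21703271,  2.03974082,  0.21522547,
        0.56436743, -1.84274855]), 'qd': array([ 0.00823336, -0.04238636, -0.01053568, -0.01854775, -0.01424556,
        0.04451798,  0.01197905]), 'joint_efforts': array([ 2.41632415e-01, -8.76791239e+01, -1.66865710e+00, -2.40392339e+01,
       -5.85500593e-02,  2.09812769e-01,  7.58712552e-02]), 'position': array([0.4565706 , 0.19774074, 0.08041021]), 'tool_rot': array([-3.14141812e+00,  2.94420036e-03,  4.58969242e-01]), 'force': array([-1.36651515, -0.39158067, -2.54925161]), 'moment': array([-0.02918063,  0.08692616,  0.00539196]), 'finger_force': 25.78547302633524, 'grip_width': 0.043389104973365365}
```

View pics/c.png

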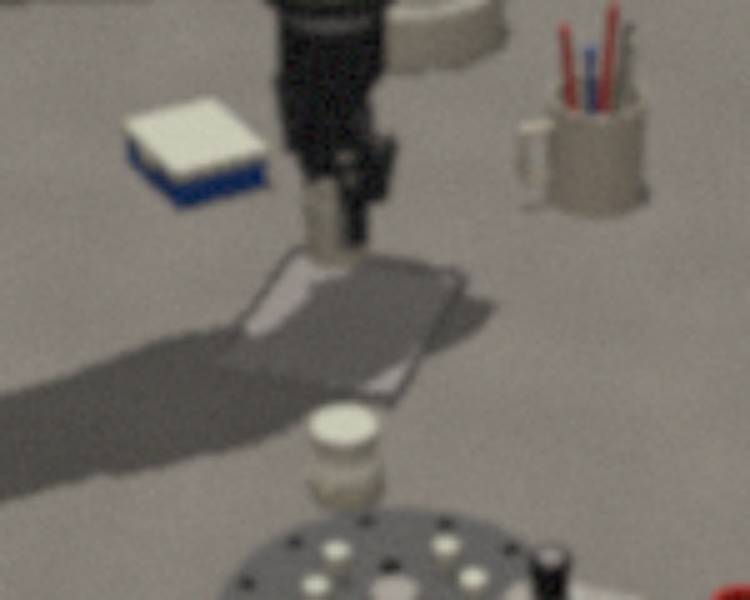

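The sleeve is over the tray, upright, with its base at (330,258) in the crop. Lowering gently.

>>> creep_tool(plan=[{"finger_gap": 0.036,"pos": [0,0,0.025]},{"finger_gap": 0.036,"pos": [0,0,0.043]},{"finger_gap": 0.036,"pos": [0,0,0.053]},{"finger_gap": 0.036,"pos": [0,0,0.057]},{"finger_gap": 0.036,"pos": [0,0,0.058]}])

```text
clock: 6.18
position: [0.4579, 0.1983, 0.0247]
tool_rot: [-3.142, -0.001, 0.459]
force: [-0.4, 0.5, 0.2]
grip_width: 0.0433
finger_force: 25.8
```

>>> creep_tool(plan=[{"finger_gap": 0.036,"pos": [0,0,0.0015]},{"finger_gap": 0.036,"pos": [0,0,0.003]},{"finger_gap": 0.036,"pos": [0,0,0.003]}])

```text
clock: 6.55
position: [0.4576, 0.1981, 0.0214]
tool_rot: [-3.142, -0.0, 0.459]
force: [0.7, -0.8, -1.0]
grip_width: 0.0431
finger_force: 25.8
```

>>> creep_tool(plan=[{"finger_gap": 0.036,"pos": [0,0,0.001]},{"finger_gap": 0.036,"pos": [0,0,0.002]},{"finger_gap": 0.036,"pos": [0,0,0.002]}])

```text
clock: 6.92
position: [0.4576, 0.1981, 0.0192]
tool_rot: [-3.142, 0.0, 0.459]
force: [-0.1, -0.3, -1.2]
grip_width: 0.0432
finger_force: 25.8
```

>>> creep_tool(plan=[{"finger_gap": 0.036,"pos": [0,0,0.001]},{"finger_gap": 0.036,"pos": [0,0,0.002]},{"finger_gap": 0.036,"pos": [0,0,0.002]}])

```text
clock: 7.3
position: [0.4577, 0.1982, 0.0181]
tool_rot: [3.141, -0.001, 0.459]
force: [-5.6, -2.2, 24.1]
grip_width: 0.0434
finger_force: 27.8
```

Contact at the expected height. Easing off slightly, then opening.

>>> creep_tool(plan=[{"finger_gap": 0.036,"pos": [0,0,-0.0007]},{"finger_gap": 0.05,"pos": [0,0,-0.0007]},{"finger_gap": 0.06,"pos": [0,0,-0.0007]},{"finger_gap": 0.085,"pos": [0,0,-0.0007]},{"finger_gap": 0.085,"pos": [0,0,-0.0007]}])

```text
clock: 7.92
position: [0.4576, 0.1981, 0.018]
tool_rot: [-3.142, 0.0, 0.459]
force: [-0.0, -0.7, 0.0]
grip_width: 0.0853
finger_force: 0.0
```

>>> creep_tool(plan=[{"finger_gap": 0.085},{"finger_gap": 0.085,"pos": [0,0,-0.03]},{"finger_gap": 0.085,"pos": [0,0,-0.07]},{"finger_gap": 0.085,"pos": [0,0,-0.13]},{"finger_gap": 0.085,"pos": [0,0,-0.19]}])

```text
clock: 8.55
position: [0.4572, 0.198, 0.2098]
tool_rot: [-3.141, 0.0, 0.459]
force: [0.3, -0.1, 0.1]
grip_width: 0.0851
finger_force: 0.0
```

>>> creep_tool(plan=[{"finger_gap": 0.085,"pos": [-0.012,0.046,0]},{"finger_gap": 0.085,"pos": [-0.024,0.092,0]},{"finger_gap": 0.085,"pos": [-0.036,0.138,0]},{"finger_gap": 0.085,"pos": [-0.048,0.184,0]},{"finger_gap": 0.085,"pos": [-0.06,0.23,0]}])

```text
clock: 9.18
position: [0.5057, -0.0362, 0.2081]
tool_rot: [3.141, -0.0, 0.459]
force: [1.7, 0.3, 0.6]
grip_width: 0.0849
finger_force: 0.0
```

```bash
python3 - <<'E'
from h import *
np.set_printoptions(precision=4,suppress=True)
p,d=grab_frame("side"); q,e=grab_frame("top")
cv2.imwrite("pics/d.png",np.hstack([cv2.resize(p[150:290,180:320],(400,400)),cv2.resize(q[150:250,140:240],(400,400))]))
o=bot.observe();print(o["position"])
P=cloud("side",d)
# knob: dark px near (270,233)
g=p[215:250,255:290].max(2); v,u=np.nonzero(g<55); print("dark",len(u),u.mean()+255,v.mean()+215,v.min()+215,v.max()+215,u.min()+255,u.max()+255)
M=R.from_euler('xyz',o["tool_rot"]).as_matrix();print(M.T@(np.array([.5505,-.244,.2])-o["position"]))
for z in(.124,): print(proj("side",[.5505,-.244,z]),proj("top",[.5505,-.244,z]))
E
```

```text
[ 0.5059 -0.0397  0.2079]
dark 41 269.4146341463415 236.29268292682926 233 240 266 272
[-0.0492  0.2032  0.0082]
[[269.671  230.8816]] [[320.8022 179.297 ]]
```

View pics/d.png

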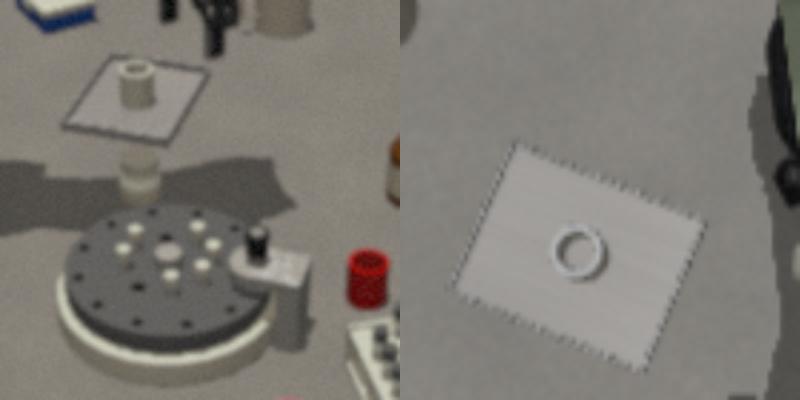

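The sleeve stands upright in the tray, at top-crop (578,250). The bare knob is at side ≈(270,231.5), matching the predicted (269.7,230.9). Going to it.

```bash
python3 -c "
from h import *
print(tri((270,231.2),(321.3,179.4)))"
```

```text
(array([ 0.5506931 , -0.24559317,  0.12396314]), np.float64(0.0010429840714712708))
```

>>> creep_tool(plan=[{"finger_gap": 0.085,"pos": [-0.011,0.046,0]},{"finger_gap": 0.085,"pos": [-0.022,0.092,0]},{"finger_gap": 0.085,"pos": [-0.033,0.138,0]},{"finger_gap": 0.085,"pos": [-0.044,0.18,0]},{"finger_gap": 0.085,"pos": [-0.05,0.206,0]}], grip_force=80)

```text
clock: 9.9
position: [0.5519, -0.2436, 0.2078]
tool_rot: [3.141, 0.0, 0.457]
force: [0.1, 0.3, 0.4]
grip_width: 0.0851
finger_force: 0.0
```

>>> creep_tool(plan=[{"finger_gap": 0.085},{"finger_gap": 0.085}])

```text
clock: 10.15
position: [0.552, -0.2406, 0.2078]
tool_rot: [-3.141, 0.0, 0.459]
force: [-0.6, 0.4, 0.1]
grip_width: 0.0851
finger_force: 0.0
```

```bash
python3 - <<'E'
from h import *
p,d=grab_frame("side"); cv2.imwrite("pics/e.png",cv2.resize(p[180:260,220:320],(750,600)))
o=bot.observe();M=R.from_euler('xyz',o["tool_rot"]).as_matrix();print(o["position"],M.T@(np.array([.5505,-.244,.098])-o["position"]))
E
```

```text
[ 0.55204627 -0.24039489  0.20796838] [-0.00299459  0.0025988   0.10996686]
```

View pics/e.png

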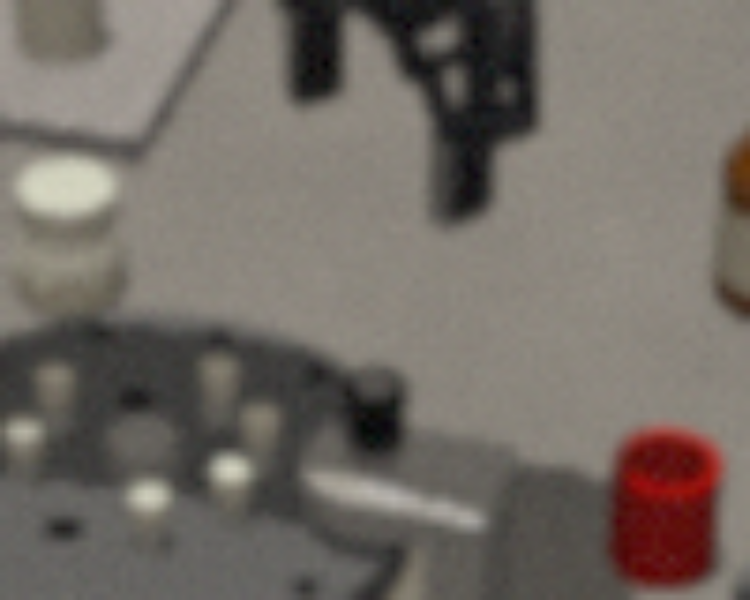

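The knob top triangulates to z=0.124 as stated, at crop (375,385), with the fingers straddling above it. Descending with a 3 mm correction, then gripping.

>>> creep_tool(plan=[{"finger_gap": 0.085,"pos": [-0.003,0.003,0.03]},{"finger_gap": 0.085,"pos": [-0.003,0.003,0.065]},{"finger_gap": 0.085,"pos": [-0.003,0.003,0.092]},{"finger_gap": 0.085,"pos": [-0.003,0.003,0.108]},{"finger_gap": 0.085,"pos": [-0.003,0.003,0.11]}], grip_force=80)

```text
clock: 10.82
position: [0.5505, -0.2449, 0.0975]
tool_rot: [-3.141, 0.001, 0.459]
force: [-0.5, -0.6, 0.8]
grip_width: 0.0848
finger_force: 0.0
```

>>> creep_tool(plan=[{"finger_gap": 0.05},{"finger_gap": 0.035},{"finger_gap": 0.03},{"finger_gap": 0.027},{"finger_gap": 0.027}], grip_force=20)

```text
clock: 11.45
position: [0.5507, -0.2456, 0.0981]
tool_rot: [3.142, -0.0, 0.459]
force: [-0.0, -0.1, -0.5]
grip_width: 0.0273
finger_force: 0.0
```

>>> creep_tool(plan=[{"finger_gap": 0.015},{"finger_gap": 0.015},{"finger_gap": 0.015},{"finger_gap": 0.015}], grip_force=80)

```text
clock: 11.95
position: [0.5507, -0.2456, 0.0984]
tool_rot: [3.141, -0.0, 0.459]
force: [-2.0, 0.6, 6.8]
grip_width: 0.0215
finger_force: 78.0
```

>>> creep_tool(plan=[{"finger_gap": 0.015,"pos": [0,0,-0.002]},{"finger_gap": 0.015,"pos": [0,0,-0.004]},{"finger_gap": 0.015,"pos": [0,0,-0.006]},{"finger_gap": 0.015,"pos": [0,0,-0.008]},{"finger_gap": 0.015,"pos": [0,0,-0.008]}], grip_force=80)

```text
clock: 12.58
position: [0.5506, -0.2455, 0.106]
tool_rot: [-3.142, 0.0, 0.459]
force: [2.6, -1.6, -9.8]
grip_width: 0.0214
finger_force: 78.7
```

>>> creep_tool(plan=[{"finger_gap": 0.015,"pos": [0,0,-0.002]},{"finger_gap": 0.015,"pos": [0,0,-0.004]},{"finger_gap": 0.015,"pos": [0,0,-0.006]},{"finger_gap": 0.015,"pos": [0,0,-0.007]},{"finger_gap": 0.015,"pos": [0,0,-0.007]}], grip_force=80)

```text
clock: 13.2
position: [0.5507, -0.2455, 0.113]
tool_rot: [-3.142, -0.0, 0.459]
force: [3.1, -2.3, -12.3]
grip_width: 0.0217
finger_force: 78.8
```

>>> creep_tool(plan=[{"finger_gap": 0.015,"pos": [0,0,-0.001]},{"finger_gap": 0.015,"pos": [0,0,-0.001]},{"finger_gap": 0.015,"pos": [0,0,-0.001]}])

```text
clock: 13.58
position: [0.5506, -0.2455, 0.114]
tool_rot: [-3.142, 0.0, 0.459]
force: [4.7, -2.1, -12.9]
grip_width: 0.0218
finger_force: 78.8
```

>>> creep_tool(plan=[{"finger_gap": 0.015,"pos": [0,0,-0.001]},{"finger_gap": 0.015,"pos": [0,0,-0.001]},{"finger_gap": 0.015,"pos": [0,0,-0.001]}])

```text
clock: 13.95
position: [0.5506, -0.2455, 0.1146]
tool_rot: [-3.141, 0.0, 0.459]
force: [6.6, -3.9, -19.7]
grip_width: 0.0214
finger_force: 79.9
```

The force jumped from 13 to 20 N at 16 mm of travel, so the plunger is at its stop. Checking before handing in.

>>> creep_tool(plan=[{"finger_gap": 0.015},{"finger_gap": 0.015},{"finger_gap": 0.015},{"finger_gap": 0.015}])

```text
clock: 14.45
position: [0.5506, -0.2455, 0.1146]
tool_rot: [-3.141, 0.0, 0.459]
force: [5.5, -3.1, -19.2]
grip_width: 0.0215
finger_force: 79.9
```

```bash
python3 - <<'E'
from h import *
p,d=grab_frame("side"); cv2.imwrite("pics/f.png",cv2.resize(p[160:280,190:340],(750,600)))
E
```

```text
(no output)
```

View pics/f.png

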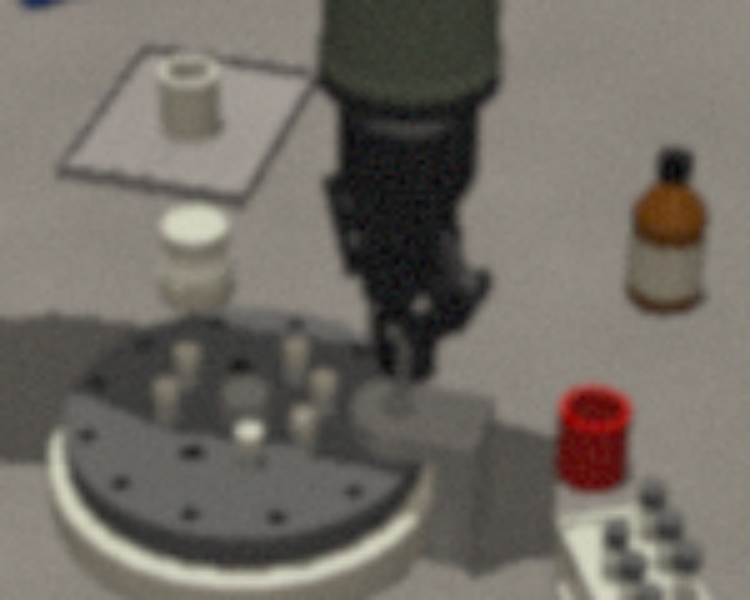

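The gripper holds the knob raised at (405,365), clear of the collar, and the sleeve is upright in the tray at (190,100). The grip and force are steady.

```bash
python3 -c "
from workcell import job; print(job.job_done())"
```

```text
the job is handed in; nothing more can be done
None
```

The guard sleeve stands upright in the tray, and I handed the job in at about 14.5 s with the gripper holding the plunger at its upper stop (about 16 mm up, steady 19 N); I saw no bystander disturbed.

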